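# Hang a cleaned pump drum on its drying stand with the lifting rod

### The arm

A 6-joint arm with a two-finger parallel gripper is mounted at the origin on the work surface. World frame = base frame: x ahead of the robot, y to its left, z up, the work surface at z = 0. Lengths are in m, angles in rad, forces in N, time in s.
With the tool pointing down it reaches from about 0.15 to 0.775 m from the base axis. Payload 6.1 kg.
Tool frame: the origin (TCP) lies on the front face of the gripper's body, between the roots of the fingers; the fingertips stand 73 mm ahead of it and the grasp point (between the pads) lies 54 mm ahead of it (bot.grip_point_offset is the distance from the TCP to the grasp point, in m); z points along the fingers, y is the direction in which the jaws open and shut (so a half turn about z gives the same grasp; the last joint's range is limited). The gripper opens to 85 mm and grips with 20 to 120 N. Pads are 22 mm wide; open, the fingers measure 114 mm over their backs; the gripper's body (76 mm by 85 mm) begins 54 mm behind the grasp point. The pads swing forward as they close: fully open they stand 13 mm farther back than shut.
Start: joints at [-1.134, 0.126, -0.04, 1.405, 0, 1.571], TCP at [0.222, -0.476, 0.304] pointing down, gripper open.
Joint ranges: [-2.72, 2.72], [-0.95, 1.95], [-1.27, 1.35], [-1.78, 2.02], [-1.46, 1.47], [-3.14, 3.14]. Speed limits (rad/s): [2.39, 2.39, 3.01, 3.14, 3.14, 3.14].

### API

Orientations are given as [roll, pitch, yaw] about the fixed x, y, z axes, in that order (R = Rz(yaw) Ry(pitch) Rx(roll)).
In Python, from bench import bot gives the robot as it stands. The module is installed in compiled form; this text tells all that it offers.
- The arm moves only by the tool arm_command, never from a script. Its argument "targets" is a list of rows, each a list of 3 entries, a list of its own where there are three numbers: the shift along the tool's x, y, z in units of 25 mm (1.0 is 25 mm), then the turn, a rotation vector about the tool's x, y, z in units of 8 degrees (1.0 is 8 degrees), then the gripper command: -1 is fully open, 1 is shut, values between are in proportion. In form: [[[tx, ty, tz], [rx, ry, rz], grip], ...]. A call has 1 to 12 rows; each row is the pose to reach, as a shift and turn from the pose measured when the call began, along the tool's axes at that moment; what a row does not reach only later rows make up. A row lasts 1/10 s, in which the tool goes at most 50 mm and 8.59 degrees, less where a joint would pass 70% of its speed; a pose out of reach is approached as far as the arm can. A call with a gripper value outside its range is refused whole. The fingers move at their own pace and stop on an object; "force" is the grip in N (left out, the last holds). Time passes only in rows, so rows that repeat a pose let the fingers close. It gives the time, the measured TCP pose, the force and the opening at its end, in the units of the state.
- bot.sense(): the state, without advancing time (a new reading comes with each control period).
- bot.grab_frame(name): name is "side" or "top" or "wrist"; returns a dict with "image" (420x560x3 uint8, red, green, blue), "vertical_fov" (degrees; the focal length in pixels is half the picture's height over the tangent of half this angle, whatever the lens; pixels are square), "cx", "cy" (the principal point, pixels), "R" (3x3) and "t" (3): a world point X has camera coordinates R X + t. Camera axes: x right, y down, z forward; pixel columns grow to the right and rows downward; lengths in m; the calibration is good to about 2 mm. The wrist camera is an equidistant fisheye: a pixel r from the principal point sees the ray r / f radians off the axis. A picture is of the moment at which its call begins. There is no depth.
- bot.job_done(): hands the job in, once; it reports no verdict.
The state is a dict: "time": time; "joints": joint angles; "qd": joint speeds; "effort": joint torques, N m; "tcp_pos": TCP position; "tool_rot": TCP orientation; "force": force on the tool from outside, world axes, zero at the start; "torque": the same for the moment, N m; "finger_gap": finger opening in m.
Only numpy, scipy, OpenCV 4.12 (cv2) and the standard library are available. Lean on these libraries where they do the work, as an engineer would, in place of code of your own. Each camera call takes 0.05 s, during which the arm holds its last target.

### The job

Pick up the lifting rod by its handle, thread it through the off-centre bore of the clean metal drum lying in the cradle, going in from the cradle's open end and feeling for the hole gently rather than forcing it. Lift the drum out on the rod, carry it to the drying stand and gently lay the rod in both V-forks, so that the drum hangs on the rod between them, then let go. Never touch the drum with the gripper or drop it, and leave the other things on the bench alone.

Things in the scene. Friction and masses are not known exactly. Their poses are not given: they have to be found in the camera images.
- rod: Lifting rod, 110 g. Origin: middle of the black handle, on the axis; x to the tip, z up as it starts. Handle 70 (x -35 to 35) x 20 (y) x 24 (z) mm; then a steel rod of 10 mm diameter to x = 150, with a hemispherical end. Steel collar of 26 mm diameter at x 64 to 69; bare rod (for the near fork) at x 35 to 64. Starts level in its rest, axis 42 mm above the bench.
- rod_tip (a point): Very end of the rod, x = 150 mm in the rod's frame.
- rest: Fixed rest under the rod at the start. Origin on the bench below the handle's middle, x along the rod. Base plate x -45 to 65, 50 wide, 8 thick (mm); rear pad at x -33 to -21 with ears beside the handle, front fork under the bare rod at x 45 to 55, both up to 45 mm high. From x -20 to 44 the handle's sides are free for fingers down to the base plate.
- drum: Aluminium vacuum pump drum, 64 mm diameter, 42 mm long, about 0.23 kg, lying loose in the cradle, axis level. Origin: its centre; x along its axis, away from the open end where the rod enters. In its 40 mm wide mouth sits, 1 mm recessed, a steel hub with one through bore, which is off-centre (see drum_mouth). The hub turns with the drum (stiff friction).
- drum_mouth (a point): Centre of the drum's entry face (x = -21 mm in the drum's frame). The bore, 16 mm diameter, runs parallel to the drum's axis, its centre 7.5 mm off that axis, in a direction (up, down, sideways, any angle) that differs each time and is NOT in the measured poses: find it by feel or by eye. The rest of the hub face is solid.
- cradle: Grey fixed cradle. Origin on the bench under the drum's middle; x = threading direction. The drum lies on two bars along x, axis 53 mm above the bench. At x 24.5 to 32.5 mm a slotted end wall, 79 mm high, backs the drum when pushed; slot 44 mm wide, open upwards, floor 24 mm above the bench. The -x end is open. Base plate x -32 to 44, 100 wide, 12 thick (mm).
- stand: Fixed drying stand. Origin on the bench below where the handle's middle belongs; x is the way the tip must point. Base plate x 27 to 153, 110 wide, 12 thick (mm). Two white uprights, 12 mm thick, 50 mm wide, at x = 50 and 130 mm, each with a 90-degree V-fork: bottom 65, 42 mm wide mouth 86 mm above the bench. Seated rod: level, axis 72 mm high, drum and collar between the forks.
- seat_near (a point): Where the rod's axis lies when seated in the near fork (x = 50, z = 72 mm in the stand's frame).
- seat_far (a point): Where the rod's axis lies when seated in the far fork (x = 130, z = 72 mm).
- wash_bottle: Bystander: clear plastic bottle, 60 mm diameter, 95 mm tall; origin at its foot.
- dish: Bystander: shallow glass bowl, 80 mm diameter, 20 mm tall.
- sample_box: Bystander: grey sample box 80 x 60 x 25 mm.
- vial_jar: Bystander: small amber glass jar, 44 mm diameter, 60 mm tall.
Things that resemble listed ones, but are neither listed nor needed, are in the scene too. Leave any green or pink look-alike of the cradle alone.

How it is judged:
On the way, in this order (a step that is already met when the one before it is completed fails the run):
1. the rod is threaded through the drum from the open end, its tip at least 7 mm out of the far face (y of rod_tip in the frame of drum between -0.02 and 0.02 m and z of rod_tip in the frame of drum between -0.02 and 0.02 m and x of rod_tip in the frame of drum above 0.028 m), for 0.1 s.
2. the drum is lifted on the rod, at least 20 mm above its place in the cradle (all of step 1 and z of drum in the frame of cradle above 0.07318 m and contact force between drum and rod above 0.5 N), for 0.2 s.
At the end, for the whole second after the job is handed in: The rod lies seated in both V-forks of the stand, handle outside the near fork (axis within 8 mm sideways and in height of the seats at both its ends, within 9 mm lengthways), the drum hangs on it between the forks, and both are at rest and released (x of rod in the frame of stand between -0.009 and 0.009 m and y of rod in the frame of stand between -0.008 and 0.008 m and z of rod in the frame of stand between 0.06407 and 0.08007 m and y of rod_tip in the frame of stand between -0.008 and 0.008 m and z of rod_tip in the frame of stand between 0.06407 and 0.08007 m and x of drum in the frame of stand between 0.07 and 0.11 m and y of drum in the frame of stand between -0.018 and 0.018 m and z of drum in the frame of stand between 0.05407 and 0.07807 m and contact force between drum and rod above 1 N and contact force between rod and stand above 1.5 N and linear speed of each of rod, drum below 0.03 m/s); the robot touches nothing.
It fails at once if the drum is pushed or levered by the rod with more than 30 N (contact force between drum and rod above 30 N).
It fails at once if the rod is slammed or pressed into the stand with more than 40 N (contact force between rod and stand above 40 N).
It fails at once if the gripper or arm touches the clean drum (contact force between any of the arm, the fingers and drum above 0.5 N).
It fails at once if the drum is dropped to the bench (height (world z) of drum below 0.04 m).
It fails at once if another thing on the bench is pushed aside by more than 20 mm (distance of any of wash_bottle, dish, sample_box, vial_jar from where it was at the start of the episode above 0.02 m).
It also fails if it takes over 72 s, if anything falls off the work surface, if the arm or the gripper's body presses on something with over 40 N, if the wrist force passes 120 N, or if a joint passes its speed limit or range.

## Working session

There is one attempt and no reset: what is moved stays moved. The work goes in short steps, Python scripts to look and compute and a tool call to move; the robot and the scene stay as the last step left them, time stands still between calls to the robot, and variables do not carry over. Pictures are saved under pics/ and viewed, and the job is handed in when it is done.

Besides the shell and the picture viewer there is one more tool, called after ">>>" as name(argument=value, ...) on one line, values as JSON. arm_command: Moves the arm, as the interface text tells. Its arguments: {"type":"object","properties":{"targets":{"type":"array","items":{"type":"array"}},"force":{"type":"number"}},"required":["targets"]}

```bash
mkdir -p pics; ls; cat > h.py <<'E'
import numpy as np, cv2
from bench import bot
def shot(n,fn):
    f=bot.grab_frame(n); cv2.imwrite('pics/'+fn,cv2.cvtColor(f['image'],cv2.COLOR_RGB2BGR))
    np.savez('pics/'+fn+'.npz',**{k:np.array(v) for k,v in f.items()}); return f
E
python3 - <<'E'
from h import *
print(bot.sense())
for n in ['side','top','wrist']:
    f=shot(n,n+'0.png'); print(n,f['vertical_fov'],f['cx'],f['cy'],f['R'],f['t'])
E
```

```text
pics
{'time': 0.0, 'joints': array([-1.13402231e+00,  1.26406967e-01, -4.05953818e-02,  1.40540721e+00,
        7.02083367e-06,  1.57081951e+00]), 'qd': array([-1.24502480e-03,  4.79394286e-04, -1.29687669e-03,  8.82329967e-05,
       -1.39729780e-03, -4.05072207e-04]), 'effort': array([ 9.03715900e-04, -4.35904205e+01,  3.52931428e+01,  1.69656059e-02,
        5.72171336e-05, -2.18946418e-06]), 'tcp_pos': array([ 0.22196503, -0.47545342,  0.30312001]), 'tool_rot': array([-3.13997942e+00, -6.98342731e-06,  4.36750827e-01]), 'force': array([-1.0181083 ,  0.02912774, -0.21471144]), 'torque': array([-0.03616789, -0.0365619 ,  0.02512238]), 'finger_gap': 0.08562328119741103}
side 44.772767605524834 284.6797655318244 209.616556824236 [[-0.833291   -0.55282437  0.00336613]
 [-0.35296029  0.527323   -0.77288388]
 [ 0.42549401 -0.64522529 -0.63453856]] [0.46643986 0.24677002 0.9039564 ]
top 54.4917609959404 280.3419535453974 204.36285058626055 [[ 0.06868852 -0.99763673 -0.0016836 ]
 [-0.96754261 -0.06620493 -0.24388153]
 [ 0.24319371  0.01838082 -0.96980357]] [-0.02609647  0.56427018  0.87946519]
wrist 65.70646984690485 278.44474395498537 210.383353794182 [[ 4.22939935e-01 -9.06157269e-01 -9.02525414e-04]
 [-8.73385548e-01 -4.07909090e-01  2.66097463e-01]
 [-2.41494298e-01 -1.11754991e-01 -9.63945707e-01]] [-0.52530018 -0.03483353  0.37741915]
```

View pics/side0.png

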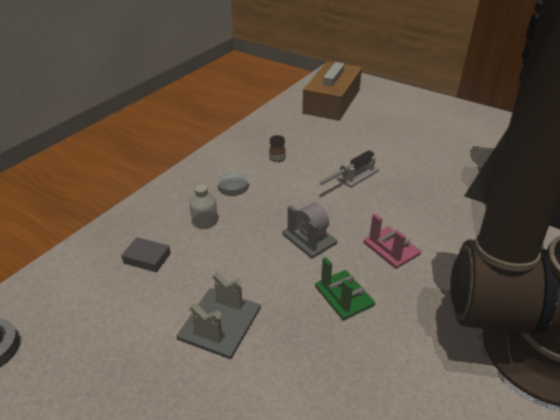

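View pics/top0.png

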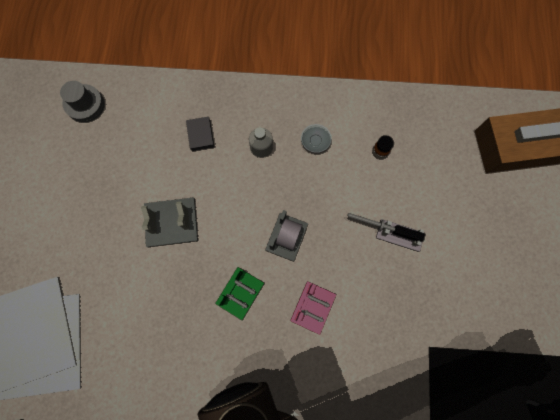

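View pics/wrist0.png

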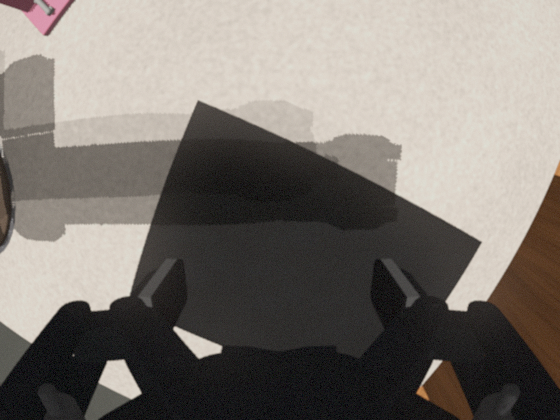

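Side and top show: rod in its rest (top 400,232), grey cradle with drum (288,236), stand (170,222). Look-alikes are the green cradle (240,293) and the pink one (313,308), both to be left alone. Bystanders: bottle (261,140), dish (316,140), box (200,133), jar (384,146). Next, close crops.

```bash
python3 - <<'E'
import cv2,numpy as np
t=cv2.imread('pics/top0.png'); s=cv2.imread('pics/side0.png')
def crop(im,x0,y0,w,h,k,fn): cv2.imwrite(fn,cv2.resize(cv2.convertScaleAbs(im[y0:y0+h,x0:x0+w],alpha=1.5,beta=10),None,fx=k,fy=k,interpolation=cv2.INTER_CUBIC))
a=[(t,255,200,65,65),(t,340,195,100,65),(t,135,185,70,70),(s,275,195,65,65),(s,310,140,80,60),(s,170,260,100,100)]
rows=[]
for im,x,y,w,h in a:
    c=im[y:y+h,x:x+w]; k=min(260/w,260/h); c=cv2.resize(cv2.convertScaleAbs(c,alpha=1.6,beta=10),None,fx=k,fy=k,interpolation=cv2.INTER_CUBIC)
    o=np.zeros((265,265,3),np.uint8); o[:c.shape[0],:c.shape[1]]=c[:265,:265]; rows.append(o); print(k)
cv2.imwrite('pics/crops0.png',np.vstack([np.hstack(rows[:3]),np.hstack(rows[3:])]))
E
```

```text
4.0
2.6
3.7142857142857144
4.0
3.25
2.6
```

View pics/crops0.png

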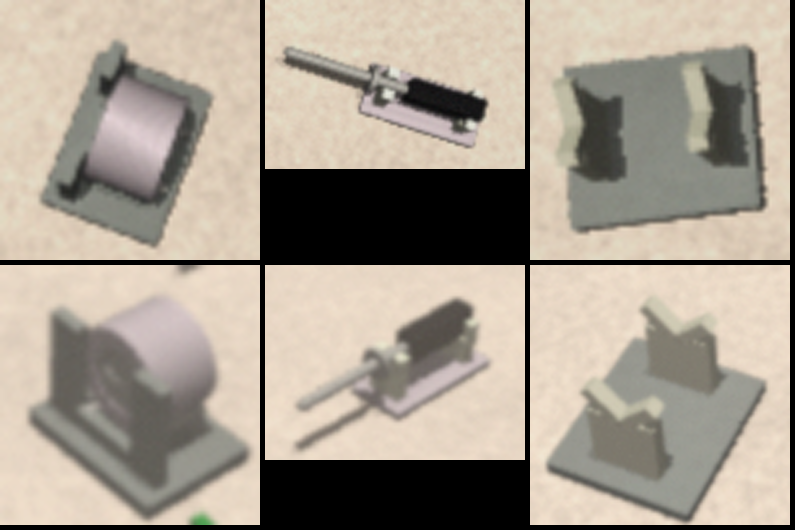

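```bash
cat >> h.py <<'E'
from scipy.optimize import least_squares
from scipy.spatial.transform import Rotation as Rn
def load(fn): return dict(np.load('pics/'+fn+'.npz'))
def proj(f,X,fish=False):
    X=np.atleast_2d(X); c=X@f['R'].T+f['t']; F=210/np.tan(np.radians(float(f['vertical_fov']))/2)
    if fish:
        r=np.hypot(c[:,0],c[:,1]); th=np.arctan2(r,c[:,2]); q=c[:,:2]/np.maximum(r,1e-9)[:,None]*th[:,None]*F
    else: q=c[:,:2]/c[:,2:]*F
    return q+[float(f['cx']),float(f['cy'])]
def P(pose,L): # pose x,y,yaw ; L local pts
    L=np.atleast_2d(L); c,s=np.cos(pose[2]),np.sin(pose[2])
    return np.c_[pose[0]+c*L[:,0]-s*L[:,1],pose[1]+s*L[:,0]+c*L[:,1],L[:,2]]
def fit(obs,x0):
    # obs: list of (frame,fish,local pts mm, pixels)
    fun=lambda p: np.concatenate([(proj(f,P(p,np.array(L)/1e3),fi)-np.array(px)).ravel() for f,fi,L,px in obs])
    r=least_squares(fun,x0,loss='soft_l1'); return r.x, r.fun.reshape(-1,2)
def show(n,p,e): print(n,'xy mm',np.round(p[:2]*1e3,1),'yaw deg',round(np.degrees(p[2]),2)); print(np.round(e,1).tolist())
E
python3 - <<'E'
from h import *
t=load('top0.png'); s=load('side0.png')
T=lambda l:[(255+x/4,200+y/4) for x,y in l]
TR=lambda l:[(340+x/2.6,195+(y)/2.6) for x,y in l]
TS=lambda l:[(135+x/3.714,185+y/3.714) for x,y in l]
SC=lambda l:[(275+x/4,195+(y-265)/4) for x,y in l]
SR=lambda l:[(310+x/3.25,140+(y-265)/3.25) for x,y in l]
SS=lambda l:[(170+x/2.6,260+(y-265)/2.6) for x,y in l]
# cradle: x about +y
p,e=fit([(t,0,[[-32,-50,12],[-32,50,12],[44,50,12]],T([(211,95),(157,244),(42,200)])),
 (s,0,[[44,50,12],[44,-50,12],[-32,50,12]],SC([(150,505),(30,410),(247,450)]))],[.45,.0,1.3]); show('cradle',p,e)
p,e=fit([(t,0,[[-45,25,8],[-45,-25,8],[65,25,8],[65,-25,8]][:3],TR([(473,145-0),(487,95),(359,110)])),
 (t,0,[[150,0,42]],TR([(287,52)])),(s,0,[[150,0,42]],SR([(300,405)])),(s,0,[[65,25,8]],SR([(398,417-0)]))],[.45,-.3,1.3]); show('rod',p,e)
p,e=fit([(t,0,[[27,55,12],[153,55,12],[27,-55,12],[153,-55,12]],TS([(765,208),(575,230),(750,48),(565,68)])[:0] or TS([(763-530+0,208),(575-530,230),(750-530,48),(565-530,68)])),
 (s,0,[[153,55,12],[153,-55,12],[27,55,12]],SS([(685-530,520),(548-530,467),(765-530,382)]))],[.45,.2,1.5]); show('stand',p,e)
E
```

```text
cradle xy mm [498.  -13.6] yaw deg 72.95
[[1.0, -0.5], [0.1, 0.6], [-0.7, 0.3], [-0.7, 0.9], [-0.9, -0.1], [1.3, -1.0]]
rod xy mm [ 537.2 -539.7] yaw deg 79.07
[[1.5, 0.4], [-1.5, -0.1], [-0.2, 2.3], [0.0, 3.1], [-38.7, -44.9], [-44.3, -46.2]]
stand xy mm [533.3 191.7] yaw deg 100.73
[[-0.4, 0.0], [-2.0, 0.3], [0.0, -0.5], [-1.0, -0.0], [1.1, -0.7], [-1.3, -1.0], [1.2, -0.3]]
```

```bash
python3 - <<'E'
from h import *
t=load('top0.png'); s=load('side0.png')
TR=lambda l:[(340+(x-265)/2.6,195+(y)/2.6) for x,y in l]
SR=lambda l:[(310+(x-265)/3.25,140+(y-265)/3.25) for x,y in l]
p,e=fit([(t,0,[[-45,25,8],[65,25,8]],TR([(473,145-0),(359,110)])),
 (t,0,[[150,0,42]],TR([(287,52)])),(s,0,[[150,0,42]],SR([(300,405)])),(s,0,[[65,25,8]],SR([(398,417-0)]))],[.45,-.3,1.3]); show('rod',p,e)
E
```

```text
rod xy mm [ 521.9 -294.4] yaw deg 76.43
[[0.8, 0.4], [0.3, 0.3], [-0.8, -0.2], [-0.5, 1.0], [-0.2, -1.1]]
```

```bash
python3 - <<'E'
from h import *
f=load('wrist0.png'); s=bot.sense(); R=Rn.from_euler('xyz',s['tool_rot']).as_matrix()
C=-f['R'].T@f['t']; print('cam in tool',R.T@(C-s['tcp_pos'])); print('cam axes in tool (cols x,y,z)\n',np.round(R.T@f['R'].T,3)); print(R)
print(s['time'])
E
```

```text
cam in tool [ 0.06681653  0.00077178 -0.06932805]
cam axes in tool (cols x,y,z)
 [[-0.    -0.964 -0.266]
 [ 1.    -0.     0.   ]
 [-0.    -0.266  0.964]]
[[ 9.06130950e-01  4.22996901e-01 -5.68190042e-04]
 [ 4.22997282e-01 -9.06130235e-01  1.13915041e-03]
 [-3.29970821e-05 -1.27256229e-03 -9.99999190e-01]]
0.15
```

```bash
cat >> h.py <<'E'
def toolR(yaw,tilt=0,roll=0):
    # tool x along heading yaw (horizontal), z down, tilted so z leans to heading by tilt
    d=np.array([np.cos(yaw),np.sin(yaw),0]); k=np.array([0,0,1.])
    z=np.sin(tilt)*d-np.cos(tilt)*k; x=np.cos(tilt)*d+np.sin(tilt)*k
    return np.c_[x,np.cross(z,x),z]
def cmd(pos,R,label=''):
    s=bot.sense(); R0=Rn.from_euler('xyz',s['tool_rot']).as_matrix()
    print(label,'shift',np.round(R0.T@(np.array(pos)-s['tcp_pos'])/.025,3).tolist(),'turn',np.round(np.degrees(Rn.from_matrix(R0.T@R).as_rotvec())/8,3).tolist())
E
python3 - <<'E'
from h import *
y=np.radians(73); R=toolR(y,np.radians(60))
cmd([.446,-.184,.145],R)
E
```

```text
shift [13.052, -6.768, 6.339] turn [3.125, 7.037, -5.431]
```

>>> arm_command(targets=[[[13.05,-6.77,3],[3.12,7.04,-5.43],-1],[[13.05,-6.77,3],[3.12,7.04,-5.43],-1],[[13.05,-6.77,3],[3.12,7.04,-5.43],-1],[[13.05,-6.77,3],[3.12,7.04,-5.43],-1],[[13.05,-6.77,3],[3.12,7.04,-5.43],-1],[[13.05,-6.77,5],[3.12,7.04,-5.43],-1],[[13.05,-6.77,5],[3.12,7.04,-5.43],-1],[[13.05,-6.77,6],[3.12,7.04,-5.43],-1],[[13.05,-6.77,6.34],[3.12,7.04,-5.43],-1],[[13.05,-6.77,6.34],[3.12,7.04,-5.43],-1],[[13.05,-6.77,6.34],[3.12,7.04,-5.43],-1],[[13.05,-6.77,6.34],[3.12,7.04,-5.43],-1]])

```text
time: 1.35
tcp_pos: [0.4462, -0.1849, 0.1469]
tool_rot: [3.135, -1.044, 1.278]
force: [-1.1, -0.1, 0.9]
finger_gap: 0.0853
```

```bash
python3 - <<'E'
from h import *
s=bot.sense(); print(s['time'],s['tcp_pos'],s['tool_rot'],s['joints']); shot('wrist','w1.png')
E
```

```text
1.35 [ 0.44621857 -0.18485065  0.14688875] [ 3.13485953 -1.04427364  1.27765629] [-0.7587618   0.46173901 -0.2700889   1.48912823  0.88754855  0.79129544]
```

View pics/w1.png

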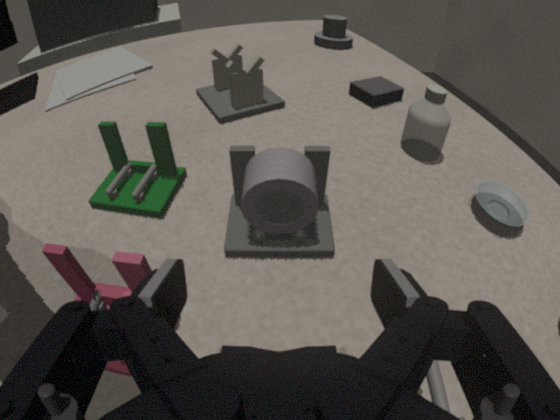

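```bash
python3 - <<'E'
import cv2
t=cv2.imread('pics/w1.png')[135:265,215:345]
cv2.imwrite('pics/w1c.png',cv2.resize(cv2.convertScaleAbs(t,alpha=2.2,beta=0),None,fx=4.5,fy=4.5,interpolation=cv2.INTER_CUBIC))
E
```

```text
(no output)
```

View pics/w1c.png

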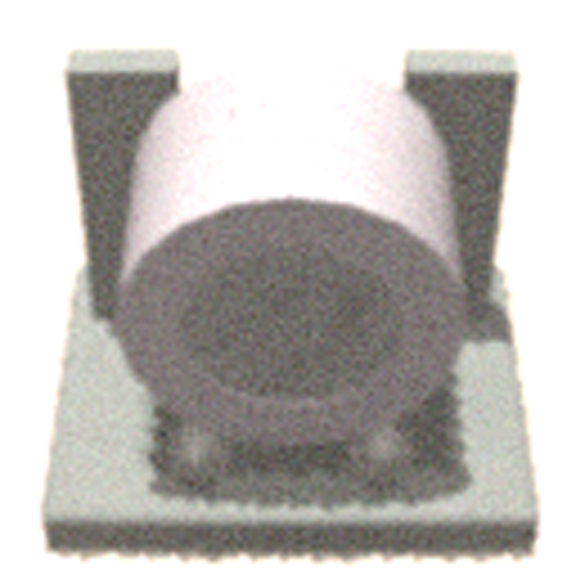

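```bash
python3 - <<'E'
from h import *
a=np.mean([bot.grab_frame('wrist')['image'].astype(float) for _ in range(16)],0); np.save('pics/w1avg.npy',a)
c=a[175:240,238:325].mean(2); c=cv2.GaussianBlur(c,(0,0),.7)
print(np.percentile(c,[1,50,99]))
c=np.clip((c-25)/(75-25)*255,0,255).astype(np.uint8)
c=cv2.resize(c,None,fx=8,fy=8,interpolation=cv2.INTER_CUBIC); cv2.imwrite('pics/w1d.png',c); print(bot.sense()['time'])
E
```

```text
[ 41.32507849  54.62254246 122.69987722]
2.2
```

View pics/w1d.png

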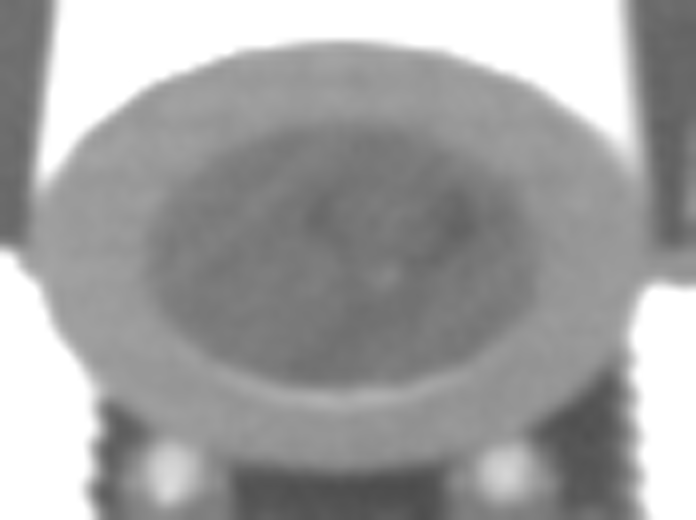

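```bash
python3 - <<'E'
from h import *
t=load('top0.png'); s=load('side0.png'); w=load('w1.png')
T=lambda l:[(255+x/4,200+y/4) for x,y in l]
SC=lambda l:[(275+x/4,195+(y-265)/4) for x,y in l]
ot=(t,0,[[-32,-50,12],[-32,50,12],[44,50,12]],T([(211,95),(157,244),(42,200)]))
os_=(s,0,[[44,50,12],[44,-50,12],[-32,50,12]],SC([(150,505),(30,410),(247,450)]))
ow=(w,1,[[-32,50,12],[-32,-50,12]],[(225,250.6),(334.3,250.6)])
of=(w,1,[[-21,0,53]],[(280.1,207.)])
for n,o in [('t',[ot]),('s',[os_]),('w',[ow]),('wf',[ow,of]),('all',[ot,os_,ow])]:
    p,e=fit(o,[.5,0,1.3]); show(n,p,e)
    print(proj(w,P(p,np.array([[-21,0,53],[-21,-4.7,58.8]])/1e3),1)) 
E
```

```text
t xy mm [498.4 -13. ] yaw deg 73.27
[[0.7, -0.8], [0.1, 0.4], [-0.8, 0.2]]
[[277.05660331 207.27416684]
 [282.94956102 202.13272935]]
s xy mm [497.2 -14. ] yaw deg 72.43
[[-0.5, 1.0], [-0.4, -0.2], [1.7, -0.8]]
[[275.57245281 208.38401643]
 [281.46334131 203.30245084]]
w xy mm [500.2 -15.8] yaw deg 73.02
[[-1.7, -0.1], [1.8, -0.1]]
[[280.03576623 209.14471628]
 [286.00940369 204.02141243]]
wf xy mm [500.4 -15.3] yaw deg 73.03
[[-1.6, -0.6], [1.8, -0.7], [-0.0, 1.6]]
[[280.08763311 208.63141284]
 [286.05249001 203.50796813]]
all xy mm [499.  -15.1] yaw deg 73.16
[[1.6, -0.9], [0.9, 0.2], [0.0, -0.0], [-0.6, 0.3], [-0.9, -0.5], [1.3, -1.6], [-3.1, -0.3], [0.3, -0.5]]
[[278.41674431 208.82741259]
 [284.35947208 203.69349055]]
```

```bash
python3 - <<'E'
from h import *
cmd([.522,-.2944,.22],toolR(np.radians(76.4)))
E
```

```text
shift [0.934, 4.203, -4.389] turn [0.227, -7.499, -0.386]
```

>>> arm_command(targets=[[[0.5,1,-4.4],[0.23,-7.5,-0.39],-1],[[0.5,2,-4.4],[0.23,-7.5,-0.39],-1],[[0.93,4.2,-4.39],[0.23,-7.5,-0.39],-1],[[0.93,4.2,-4.39],[0.23,-7.5,-0.39],-1],[[0.93,4.2,-4.39],[0.23,-7.5,-0.39],-1],[[0.93,4.2,-4.39],[0.23,-7.5,-0.39],-1],[[0.93,4.2,-4.39],[0.23,-7.5,-0.39],-1],[[0.93,4.2,-4.39],[0.23,-7.5,-0.39],-1],[[0.93,4.2,-4.39],[0.23,-7.5,-0.39],-1],[[0.93,4.2,-4.39],[0.23,-7.5,-0.39],-1]])

```text
time: 3.2
tcp_pos: [0.5215, -0.2948, 0.2193]
tool_rot: [-3.14, -0.003, 1.333]
force: [0.2, -0.1, -0.7]
finger_gap: 0.0851
```

```bash
python3 - <<'E'
from h import *
s=bot.sense(); print(s['time'],s['tcp_pos'],s['tool_rot'],s['joints']); shot('wrist','w2.png')
E
```

```text
3.2 [ 0.52154649 -0.2948212   0.21933469] [-3.14011825e+00 -2.61448584e-03  1.33323517e+00] [-0.51528585  0.27855399 -0.03628312  1.25809394  0.00211006  1.29306746]
```

View pics/w2.png

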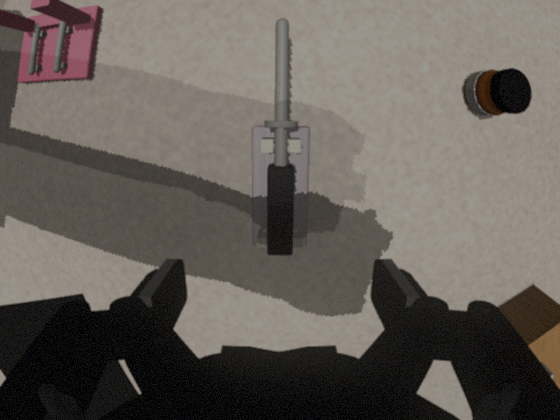

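```bash
python3 - <<'E'
from h import *
w=load('w2.png'); t=load('top0.png'); s=load('side0.png')
TR=lambda l:[(340+(x-265)/2.6,195+(y)/2.6) for x,y in l]
SR=lambda l:[(310+(x-265)/3.25,140+(y-265)/3.25) for x,y in l]
ow=(w,1,[[150,0,42],[35,10,54],[35,-10,54],[-35,10,54],[-35,-10,54]],[(282,19),(269.5,165.5),(293,165.5),(267.5,254),(292,254)])
p,e=fit([ow],[.52,-.294,1.33]); show('w',p,e)
p,e=fit([ow,(t,0,[[-45,25,8],[65,25,8]],TR([(473,145-0),(359,110)])),
 (t,0,[[150,0,42]],TR([(287,52)])),(s,0,[[150,0,42]],SR([(300,405)])),(s,0,[[65,25,8]],SR([(398,417-0)]))],[.52,-.294,1.33]); show('all',p,e)
p=np.array([.5222,-.2948,np.radians(76.7)]) if 0 else p
h=p[:2]
cmd([h[0],h[1],.15],toolR(p[2]),'pre'); cmd([h[0],h[1],.042+.052],toolR(p[2]),'grasp')
E
```

```text
w xy mm [ 523.  -294.4] yaw deg 75.87
[[0.0, -2.8], [-2.5, -0.2], [1.5, 0.0], [-0.5, 0.7], [0.6, 0.9]]
all xy mm [ 522.9 -294.4] yaw deg 75.95
[[-0.4, -2.7], [-2.7, -0.1], [1.3, 0.1], [-0.6, 0.8], [0.5, 1.0], [0.6, 0.2], [0.3, -0.3], [-0.7, -1.1], [-1.2, 0.6], [-0.7, -1.3]]
pre shift [0.036, 0.049, 2.772] turn [-0.01, -0.015, 0.051]
grasp shift [0.031, 0.052, 5.012] turn [-0.01, -0.015, 0.051]
```

>>> arm_command(targets=[[[0.03,0.05,2],[0,0,0.05],-1],[[0.03,0.05,3.5],[0,0,0.05],-1],[[0.03,0.05,4.5],[0,0,0.05],-1],[[0.03,0.05,4.93],[0,0,0.05],-1],[[0.03,0.05,4.93],[0,0,0.05],-1],[[0.03,0.05,4.93],[0,0,0.05],1],[[0.03,0.05,4.93],[0,0,0.05],1],[[0.03,0.05,4.93],[0,0,0.05],1],[[0.03,0.05,4.93],[0,0,0.05],1],[[0.03,0.05,4.93],[0,0,0.05],1],[[0.03,0.05,4.93],[0,0,0.05],1],[[0.03,0.05,4.93],[0,0,0.05],1]], force=50)

```text
time: 4.45
tcp_pos: [0.523, -0.2945, 0.097]
tool_rot: [-3.141, -0.002, 1.326]
force: [-1.6, 0.9, 6.7]
finger_gap: 0.0191
```

>>> arm_command(targets=[[[0,0,0],[0,0,0],1],[[0,0,0],[0,0,0],1],[[0,0,0],[0,0,0],1],[[0,0,0],[0,0,0],1]], force=110)

```text
time: 4.85
tcp_pos: [0.523, -0.2945, 0.0972]
tool_rot: [-3.141, -0.002, 1.326]
force: [-1.5, 1.0, 3.8]
finger_gap: 0.0182
```

```bash
python3 - <<'E'
from h import *
print(bot.sense()); shot('wrist','w3.png')
E
```

```text
{'time': 4.85, 'joints': array([-0.51342626,  0.34041303, -0.22881324,  1.00237411,  0.00161192,
        1.30242916]), 'qd': array([-0.00113506, -0.00093253,  0.00038562,  0.00100716,  0.0012469 ,
       -0.00014898]), 'effort': array([ 9.15529649e-02, -5.22336888e+01,  3.19358540e+01, -7.97237121e-01,
        3.85323633e-02, -3.05554178e-02]), 'tcp_pos': array([ 0.52296421, -0.29446908,  0.09716693]), 'tool_rot': array([-3.14124479e+00, -1.76742057e-03,  1.32573628e+00]), 'force': array([-1.51447761,  1.04194692,  3.84776717]), 'torque': array([ 0.1282513 ,  0.34038886, -0.01736589]), 'finger_gap': 0.018212689184270107}
```

View pics/w3.png

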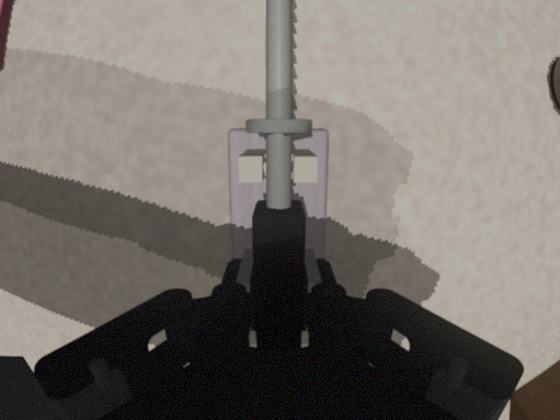

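```bash
python3 - <<'E'
from h import *
w=load('w3.png'); s=bot.sense()
for p in ([.523,-.2945,1.3257],[.5229,-.2944,np.radians(75.95)]):
  for L in ([[35,10,54],[35,-10,54]],[[64,0,55],[69,0,55],[64,13,42],[69,-13,42]],[[45,12,45]]):
    print(np.round(proj(w,P(np.array(p),np.array(L)/1e3),1),1).tolist())
# shift sensitivity
print(proj(w,P(np.array([.523,-.2945,1.3257]),np.array([[37,10,54],[66,0,55]])/1e3),1))
c=cv2.imread('pics/w3.png')[100:230,220:340]; cv2.imwrite('pics/w3c.png',cv2.resize(cv2.convertScaleAbs(c,alpha=1.5),None,fx=5,fy=4.5))
E
```

```text
[[250.6, 211.3], [306.0, 211.3]]
[[278.3, 129.9], [278.3, 115.3], [244.2, 129.5], [312.5, 116.5]]
[[246.8, 179.6]]
[[250.2, 211.1], [305.7, 211.1]]
[[278.0, 129.6], [278.0, 115.1], [243.9, 129.3], [312.3, 116.3]]
[[246.5, 179.4]]
[[250.43949867 205.89835866]
 [278.28624632 124.03807878]]
```

View pics/w3c.png

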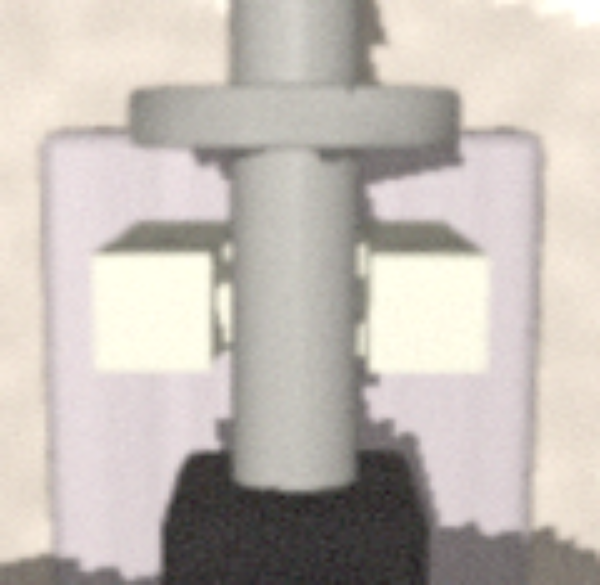

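```bash
python3 - <<'E'
from h import *
t=load('top0.png')
def back(f,px,z):
    F=210/np.tan(np.radians(float(f['vertical_fov']))/2); v=f['R'].T@np.array([(px[0]-f['cx'])/F,(px[1]-f['cy'])/F,1]); C=-f['R'].T@f['t']; return C+v*(z-C[2])/v[2]
for px in [(307,281),(336,293),(322,333),(291,318),(239,267),(265,285),(238,319)]: print(px,np.round(back(t,px,.012),3)[:2])
d=np.array([.2907,.9568,0]); 
B=np.array([.5037,-.0162,.0588])
R=toolR(np.radians(73.1)); off=np.array([-.001,.0003,.0552])
cmd(bot.sense()['tcp_pos']+[0,0,.045],toolR(bot.sense()['tool_rot'][2]),'up')
cmd(B-d*.200-R@off+[0,0,0.02],R,'pre')
E
```

```text
(307, 281) [ 0.397 -0.062]
(336, 293) [ 0.374 -0.131]
(322, 333) [ 0.282 -0.102]
(291, 318) [ 0.311 -0.029]
(239, 267) [0.419 0.101]
(265, 285) [0.381 0.036]
(238, 319) [0.3   0.093]
up shift [0.003, -0.001, -1.8] turn [-0.003, -0.013, 0.0]
pre shift [2.664, -3.858, -1.468] turn [-0.003, -0.013, 0.358]
```

>>> arm_command(targets=[[[0,0,-0.6],[0,0,0],1],[[0,0,-1.3],[0,0,0],1],[[0,0,-1.9],[0,0,0],1],[[0,0,-1.9],[0,0,0],1],[[0.7,-1,-1.9],[0,0,0.1],1],[[1.4,-2,-1.9],[0,0,0.2],1],[[2.1,-3,-1.7],[0,0,0.36],1],[[2.66,-3.86,-1.47],[0,0,0.36],1],[[2.66,-3.86,-1.47],[0,0,0.36],1],[[2.66,-3.86,-1.47],[0,0,0.36],1],[[2.66,-3.86,-1.47],[0,0,0.36],1]])

```text
time: 6.0
tcp_pos: [0.4462, -0.2072, 0.1339]
tool_rot: [3.141, -0.002, 1.275]
force: [-0.3, 0.6, -1.4]
finger_gap: 0.0184
```

```bash
python3 - <<'E'
from h import *
s=bot.sense(); print(s['time'],s['tcp_pos'],s['tool_rot'],s['force'],s['torque'],s['finger_gap']); 
ims=[]
for n,(x,y) in {'wrist':(200,60),'top':(255,200),'side':(270,150)}.items():
    f=shot(n,n+'4.png'); im=cv2.imread(f'pics/{n}4.png')
    c=im[:, :] if n=='wrist' else im[y:y+90,x:x+110]
    ims.append(cv2.resize(cv2.convertScaleAbs(c,alpha=1.5),(550,450) if n!='wrist' else (560,420),interpolation=cv2.INTER_CUBIC))
cv2.imwrite('pics/w4.png',ims[0]); cv2.imwrite('pics/t4c.png',ims[1]); cv2.imwrite('pics/s4c.png',ims[2])
E
```

```text
6.0 [ 0.44623227 -0.20715193  0.13394914] [ 3.14126538e+00 -1.55161480e-03  1.27539080e+00] [-0.30669894  0.55041449 -1.38820467] [-0.02511972 -0.02416502 -0.01187279] 0.018404277238738147
```

View pics/w4.png

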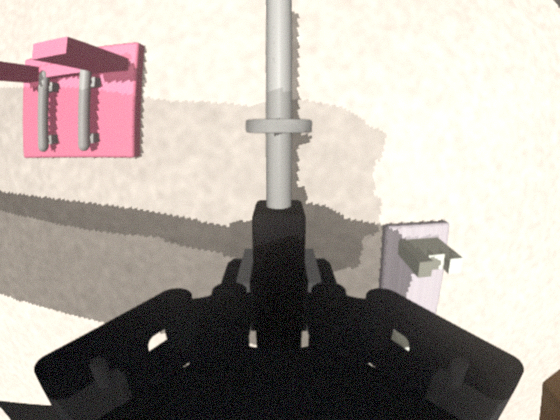

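View pics/t4c.png

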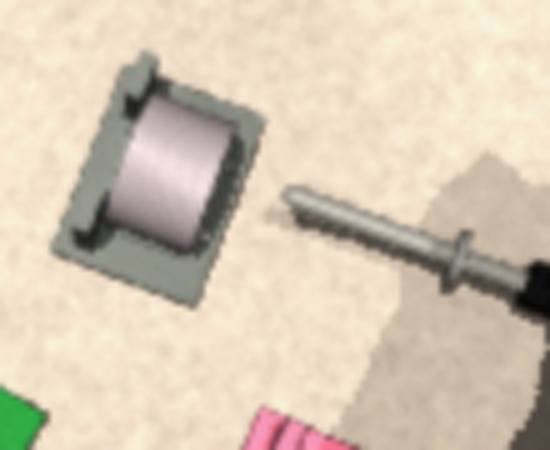

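View pics/s4c.png

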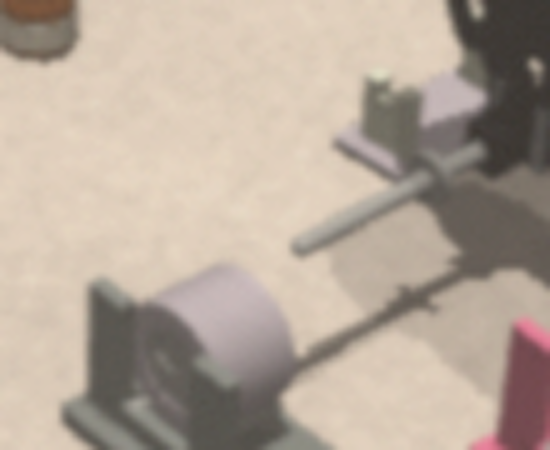

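```bash
cat > ov.py <<'E'
from h import *
def overlay(n,fn,pose,bore,off,x,y,out,w=110,h=90,k=7,ds=0.,tool=None):
    f=load(fn); im=cv2.imread('pics/'+fn)
    c=cv2.resize(cv2.convertScaleAbs(im[y:y+h,x:x+w],alpha=1.5),None,fx=k,fy=k,interpolation=cv2.INTER_CUBIC)
    def dr(Xw,col):
        q=((proj(f,Xw)-[x,y]+.5)*k-.5); cv2.polylines(c,[np.round(q).astype(np.int32)],False,col,1,cv2.LINE_AA)
    a=np.linspace(0,2*np.pi,60)
    for s in (-.021,.021): dr(P(pose,np.c_[0*a+s+ds,.032*np.cos(a),.053+.032*np.sin(a)]),(0,0,255))
    for s in (-.020,.021): dr(P(pose,np.c_[0*a+s+ds,bore[0]+.008*np.cos(a),.053+bore[1]+.008*np.sin(a)]),(255,0,0))
    dr(P(pose,np.array([[-.032,-.05,.012],[.044,-.05,.012],[.044,.05,.012],[-.032,.05,.012],[-.032,-.05,.012]])),(0,255,0))
    s=tool or bot.sense(); R=Rn.from_euler('xyz',s['tool_rot']).as_matrix()
    tw=lambda L:(np.array(L)+off)@R.T+s['tcp_pos']
    for yy,zz in ((.005,0),(-.005,0),(0,.005),(0,-.005)): dr(tw([[.035,yy,zz],[.145,yy,zz]]),(255,0,255))
    for xx in (.064,.069): dr(tw(np.c_[0*a+xx,.013*np.cos(a),.013*np.sin(a)]),(255,0,255))
    dr(tw(np.c_[.145+.005*np.cos(a),.005*np.sin(a),0*a]),(255,0,255)); dr(tw(np.c_[.145+.005*np.cos(a),0*a,.005*np.sin(a)]),(255,0,255))
    cv2.imwrite('pics/'+out,c)
E
python3 - <<'E'
from ov import *
pose=np.array([.4992,-.0148,np.radians(73.1)]); off=np.array([-.001,.0003,.0552])
overlay('top','top4.png',pose,(-.0047,.0058),off,255,200,'o_t.png')
overlay('side','side4.png',pose,(-.0047,.0058),off,270,160,'o_s.png')
E
```

```text
(no output)
```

View pics/o_t.png

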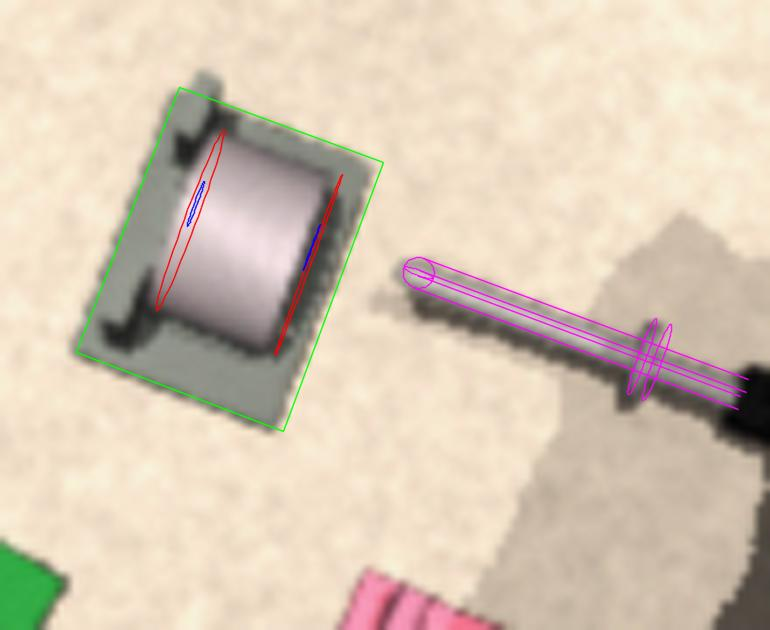

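View pics/o_s.png

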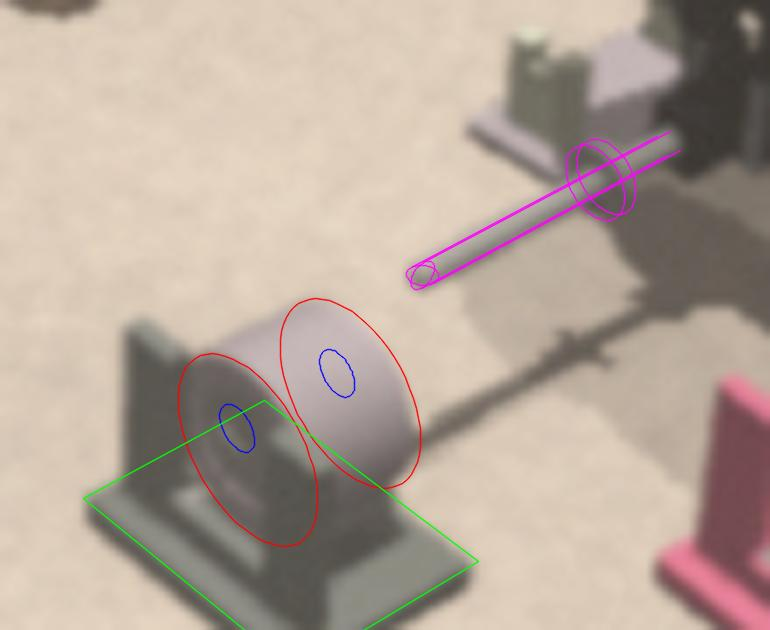

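```bash
python3 - <<'E'
from ov import *
pose=np.array([.4992,-.0148,np.radians(73.1)]); off=np.array([-.001,.0003,.0552])
overlay('top','top4.png',pose,(-.0047,.0058),off,305,225,'o_t2.png',w=50,h=38,k=14)
overlay('side','side4.png',pose,(-.0047,.0058),off,322,170,'o_s2.png',w=50,h=38,k=14)
a=cv2.imread('pics/o_t2.png');b=cv2.imread('pics/o_s2.png');cv2.imwrite('pics/o2.png',cv2.resize(np.vstack([a,b]),None,fx=.55,fy=.55,interpolation=cv2.INTER_AREA))
E
```

```text
(no output)
```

View pics/o2.png

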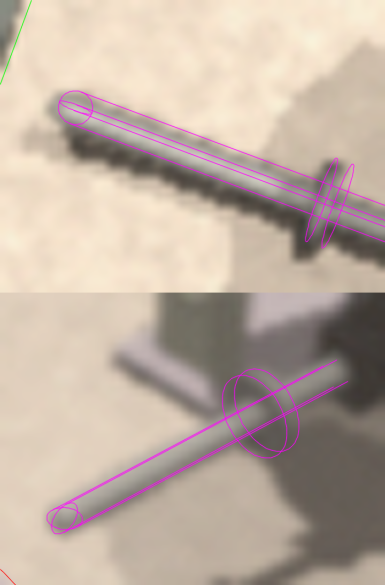

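```bash
cat >> h.py <<'E'
POSE=np.array([.4992,-.0148,np.radians(73.1)]); OFF=np.array([-.001,.0003,.0552])
def tipd():
    s=bot.sense(); R=Rn.from_euler('xyz',s['tool_rot']).as_matrix()
    X=(R@(OFF+[.15,0,0])+s['tcp_pos']); c,sn=np.cos(POSE[2]),np.sin(POSE[2]); e=X[:2]-POSE[:2]
    print('t',round(s['time'],2),'tip in drum mm',np.round([1e3*(c*e[0]+sn*e[1]),1e3*(-sn*e[0]+c*e[1]),1e3*(X[2]-.053)],2),'F tool',np.round(R.T@s['force'],2),'T',np.round(R.T@s['torque'],3),'rot',np.round(np.degrees(s['tool_rot']),2))
def tipcmd(td,label=''):
    c,sn=np.cos(POSE[2]),np.sin(POSE[2]); td=np.array(td)/1e3
    X=np.array([POSE[0]+c*td[0]-sn*td[1],POSE[1]+sn*td[0]+c*td[1],.053+td[2]]); R=toolR(POSE[2]); cmd(X-R@(OFF+[.15,0,0]),R,label)
E
python3 - <<'E'
from h import *
tipd(); tipcmd([-45,-4.7,5.8],'low'); tipcmd([-25,-4.7,5.8],'near')
E
```

```text
t 6.15 tip in drum mm [-50.46  -5.61  26.08] F tool [-0.68 -0.43  1.89] T [ 0.042  0.001 -0.016] rot [-1.800e+02 -9.000e-02  7.305e+01]
low shift [0.221, -0.032, 0.802] turn [-0.0, -0.012, -0.006]
near shift [1.021, -0.033, 0.803] turn [-0.0, -0.012, -0.006]
```

>>> arm_command(targets=[[[0.1,-0.03,0.3],[0,0,0],1],[[0.22,-0.03,0.6],[0,0,0],1],[[0.22,-0.03,0.8],[0,0,0],1],[[0.4,-0.03,0.8],[0,0,0],1],[[0.7,-0.03,0.8],[0,0,0],1],[[0.9,-0.03,0.8],[0,0,0],1],[[1.02,-0.03,0.8],[0,0,0],1],[[1.02,-0.03,0.8],[0,0,0],1],[[1.02,-0.03,0.8],[0,0,0],1]])

```text
time: 7.05
tcp_pos: [0.453, -0.1825, 0.1142]
tool_rot: [3.141, -0.002, 1.275]
force: [-0.5, -0.0, -1.2]
finger_gap: 0.0179
```

```bash
python3 - <<'E'
from ov import *
tipd(); tipcmd([-15,-4.7,5.8])
shot('top','top5.png'); shot('side','side5.png')
overlay('top','top5.png',POSE,(-.0047,.0058),OFF,265,210,'o_t.png',w=70,h=50,k=8)
overlay('side','side5.png',POSE,(-.0047,.0058),OFF,285,180,'o_s.png',w=70,h=60,k=8)
a=cv2.imread('pics/o_t.png');b=cv2.imread('pics/o_s.png');cv2.imwrite('pics/o5.png',cv2.resize(np.vstack([a,b]),None,fx=.68,fy=.68,interpolation=cv2.INTER_AREA))
E
```

```text
t 7.05 tip in drum mm [-24.79  -4.93   6.25] F tool [-0.19 -0.47  1.22] T [ 0.002 -0.034  0.022] rot [ 1.7999e+02 -9.0000e-02  7.3070e+01]
 shift [0.395, -0.006, 0.01] turn [0.002, -0.011, -0.003]
```

View pics/o5.png

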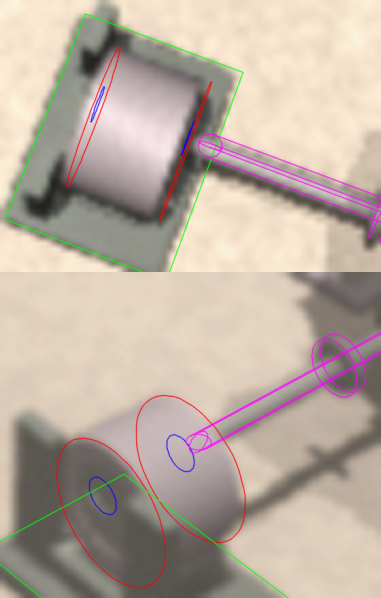

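>>> arm_command(targets=[[[0.08,0,0.02],[0,0,0],1],[[0.14,0,0.02],[0,0,0],1],[[0.2,0,0.02],[0,0,0],1],[[0.26,0,0.02],[0,0,0],1],[[0.3,0,0.02],[0,0,0],1],[[0.34,0,0.02],[0,0,0],1],[[0.34,0,0.02],[0,0,0],1]])

```text
time: 7.85
tcp_pos: [0.4554, -0.1744, 0.1137]
tool_rot: [3.141, -0.002, 1.275]
force: [0.2, -1.5, -0.3]
finger_gap: 0.0183
```

```bash
python3 - <<'E'
from h import *
tipd()
E
```

```text
t 7.85 tip in drum mm [-16.36  -4.95   5.74] F tool [-1.35  0.59  0.26] T [0.044 0.025 0.029] rot [ 1.7999e+02 -9.0000e-02  7.3060e+01]
```

>>> arm_command(targets=[[[0.06,0,0],[0,0,0],1],[[0.12,0,0],[0,0,0],1],[[0.18,0,0],[0,0,0],1],[[0.24,0,0],[0,0,0],1],[[0.24,0,0],[0,0,0],1]])

```text
time: 8.35
tcp_pos: [0.4572, -0.1685, 0.1137]
tool_rot: [3.141, -0.002, 1.275]
force: [0.3, 0.1, -0.2]
finger_gap: 0.0183
```

```bash
python3 - <<'E'
from h import *
tipd()
E
```

```text
t 8.35 tip in drum mm [-10.19  -4.91   5.73] F tool [0.16 0.22 0.24] T [-0.034 -0.063  0.017] rot [ 1.7999e+02 -9.0000e-02  7.3080e+01]
```

>>> arm_command(targets=[[[0.1,0,0],[0,0,0],1],[[0.2,0,0],[0,0,0],1],[[0.3,0,0],[0,0,0],1],[[0.4,0,0],[0,0,0],1],[[0.5,0,0],[0,0,0],1],[[0.6,0,0],[0,0,0],1],[[0.6,0,0],[0,0,0],1]])

```text
time: 9.05
tcp_pos: [0.4617, -0.1538, 0.1137]
tool_rot: [3.141, -0.002, 1.276]
force: [0.2, 1.2, -0.7]
finger_gap: 0.0181
```

```bash
python3 - <<'E'
from ov import *
tipd()
shot('top','top6.png'); shot('side','side6.png')
overlay('top','top6.png',POSE,(-.0047,.0058),OFF,265,210,'o_t.png',w=70,h=50,k=8)
overlay('side','side6.png',POSE,(-.0047,.0058),OFF,285,180,'o_s.png',w=70,h=60,k=8)
a=cv2.imread('pics/o_t.png');b=cv2.imread('pics/o_s.png');cv2.imwrite('pics/o6.png',cv2.resize(np.vstack([a,b]),None,fx=.68,fy=.68,interpolation=cv2.INTER_AREA))
E
```

```text
t 9.05 tip in drum mm [ 5.15 -4.84  5.78] F tool [ 1.16 -0.19  0.68] T [-0.008 -0.058 -0.008] rot [ 1.7999e+02 -1.0000e-01  7.3100e+01]
```

View pics/o6.png

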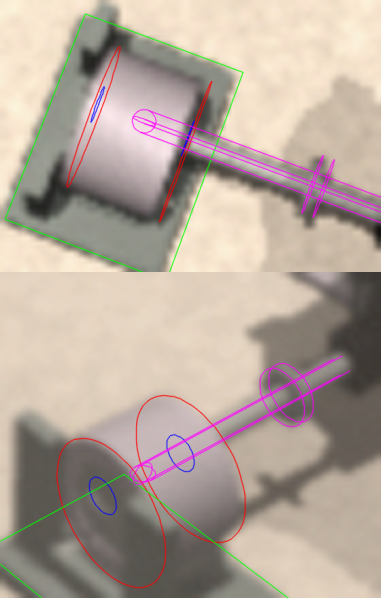

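>>> arm_command(targets=[[[0.2,0,0],[0,0,0],1],[[0.4,0,0],[0,0,0],1],[[0.6,0,0],[0,0,0],1],[[0.8,0,0],[0,0,0],1],[[1.0,0,0],[0,0,0],1],[[1.2,0,0],[0,0,0],1],[[1.3,0,0],[0,0,0],1],[[1.3,0,0],[0,0,0],1]])

```text
time: 9.95
tcp_pos: [0.4712, -0.1226, 0.1138]
tool_rot: [3.141, -0.002, 1.276]
force: [-1.0, 0.3, -0.4]
finger_gap: 0.0183
```

```bash
python3 - <<'E'
from h import *
tipd()
E
```

```text
t 9.95 tip in drum mm [37.76 -4.8   5.8 ] F tool [-0.04 -0.98  0.36] T [ 0.011 -0.026  0.001] rot [ 1.7999e+02 -9.0000e-02  7.3120e+01]
```

>>> arm_command(targets=[[[0.15,0,0],[0,0,0],1],[[0.3,0,0],[0,0,0],1],[[0.45,0,0],[0,0,0],1],[[0.6,0,0],[0,0,0],1],[[0.7,0,0],[0,0,0],1],[[0.7,0,0],[0,0,0],1]])

```text
time: 10.55
tcp_pos: [0.4764, -0.1056, 0.1138]
tool_rot: [3.141, -0.002, 1.277]
force: [-0.3, 0.0, -1.3]
finger_gap: 0.0186
```

```bash
python3 - <<'E'
from ov import *
tipd()
shot('top','top7.png'); shot('side','side7.png')
overlay('top','top7.png',POSE,(-.0047,.0058),OFF,255,205,'o_t.png',w=70,h=50,k=8)
overlay('side','side7.png',POSE,(-.0047,.0058),OFF,275,185,'o_s.png',w=70,h=60,k=8)
a=cv2.imread('pics/o_t.png');b=cv2.imread('pics/o_s.png');cv2.imwrite('pics/o7.png',cv2.resize(np.vstack([a,b]),None,fx=.68,fy=.68,interpolation=cv2.INTER_AREA))
E
```

```text
t 10.55 tip in drum mm [55.61 -4.74  5.83] F tool [-0.06 -0.3   1.27] T [ 0.001 -0.037 -0.008] rot [ 1.7999e+02 -9.0000e-02  7.3150e+01]
```

View pics/o7.png

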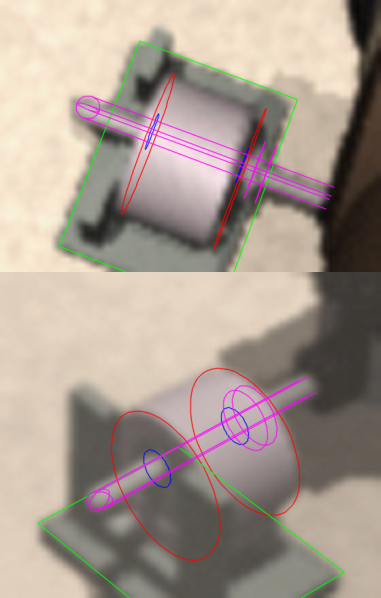

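>>> arm_command(targets=[[[0,0,-0.06],[0,0,0],1],[[0,0,-0.12],[0,0,0],1],[[0,0,-0.18],[0,0,0],1],[[0,0,-0.24],[0,0,0],1],[[0,0,-0.3],[0,0,0],1],[[0,0,-0.36],[0,0,0],1],[[0,0,-0.44],[0,0,0],1],[[0,0,-0.52],[0,0,0],1],[[0,0,-0.6],[0,0,0],1],[[0,0,-0.68],[0,0,0],1],[[0,0,-0.76],[0,0,0],1],[[0,0,-0.84],[0,0,0],1]], force=120)

```text
time: 11.85
tcp_pos: [0.4763, -0.1058, 0.135]
tool_rot: [3.141, -0.001, 1.276]
force: [-0.1, -0.3, -3.5]
finger_gap: 0.0186
```

```bash
python3 - <<'E'
from h import *
tipd()
f=shot('side','side8.png'); c=cv2.imread('pics/side8.png')[160:270,250:390]; cv2.imwrite('pics/s8c.png',cv2.resize(cv2.convertScaleAbs(c,alpha=1.5),None,fx=5,fy=5,interpolation=cv2.INTER_CUBIC))
E
```

```text
t 11.85 tip in drum mm [55.3  -4.75 26.97] F tool [-0.34 -0.02  3.53] T [-0.05  -0.221  0.008] rot [ 1.7999e+02 -8.0000e-02  7.3130e+01]
```

View pics/s8c.png

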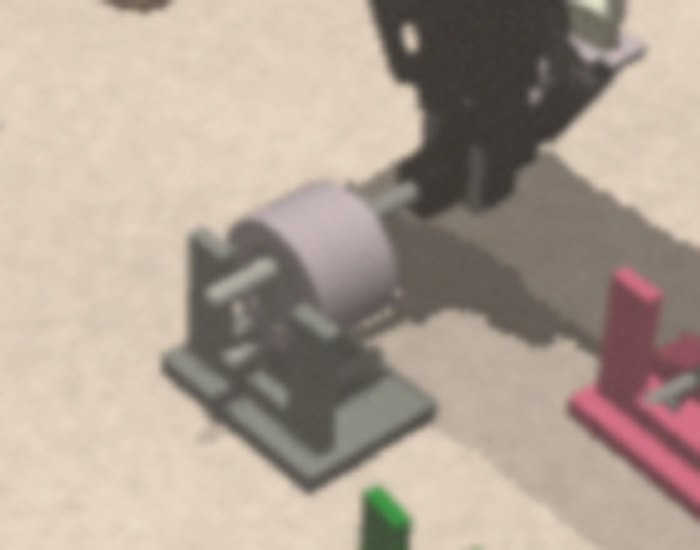

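>>> arm_command(targets=[[[0,0,-0.3],[0,0,0],1],[[0,0,-0.7],[0,0,0],1],[[0,0,-1.1],[0,0,0],1],[[0,0,-1.5],[0,0,0],1],[[0,0,-1.9],[0,0,0],1],[[0,0,-2.3],[0,0,0],1],[[0,0,-2.7],[0,0,0],1],[[0,0,-3.0],[0,0,0],1],[[0,0,-3.2],[0,0,0],1],[[0,0,-3.2],[0,0,0],1]])

```text
time: 12.9
tcp_pos: [0.4767, -0.106, 0.216]
tool_rot: [3.14, -0.002, 1.276]
force: [0.3, 0.4, -2.4]
finger_gap: 0.0184
```

```bash
python3 - <<'E'
from h import *
tipd(); s=bot.sense()
w=np.load('pics/w1avg.npy')[30:130,180:300].astype(np.uint8)[:,:,::-1]
f=shot('side','side9.png'); im=cv2.imread('pics/side9.png'); c=im[150:350,160:360]
b=cv2.imread('pics/top0.png')[190:255,135:205]
st=lambda i,h:cv2.resize(cv2.convertScaleAbs(i,alpha=1.5),(int(i.shape[1]*h/i.shape[0]),h),interpolation=cv2.INTER_CUBIC)
cv2.imwrite('pics/st.png',np.hstack([st(w,300),st(b,300)])); cv2.imwrite('pics/s9.png',st(c,600))
ps=np.array([.5333,.1917,np.radians(100.7)])
R=toolR(ps[2]); org=np.array([ps[0],ps[1],.155])
cmd(org-R@OFF,R,'stand hover')
E
```

```text
t 12.9 tip in drum mm [ 55.23  -5.27 108.05] F tool [0.48 0.18 2.43] T [-0.015 -0.228  0.014] rot [ 1.799e+02 -9.000e-02  7.313e+01]
stand hover shift [12.085, -1.308, 0.227] turn [0.009, -0.009, -3.446]
```

View pics/st.png

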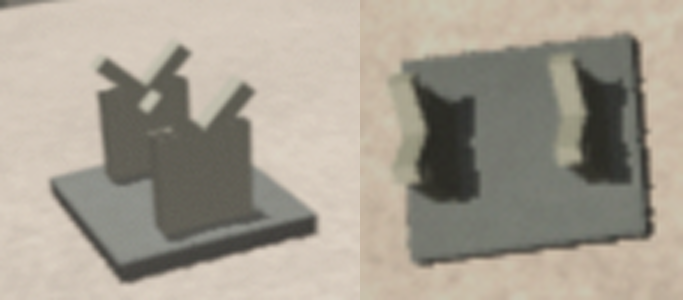

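View pics/s9.png

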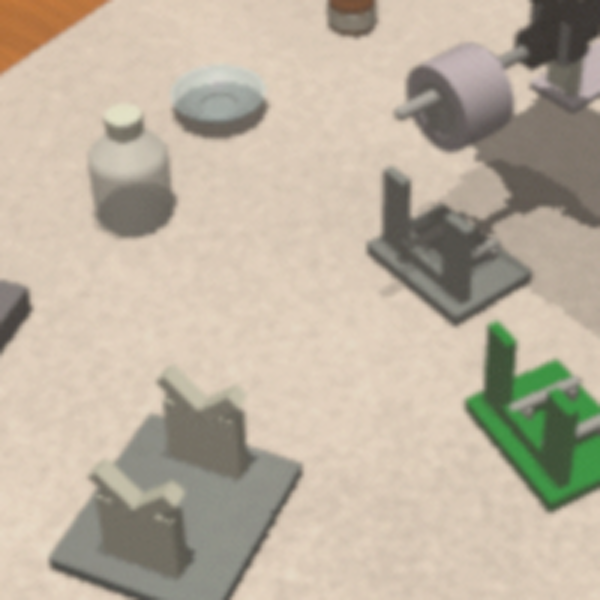

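>>> arm_command(targets=[[[0.6,0,0],[0,0,-0.1],1],[[1.6,-0.1,0],[0,0,-0.4],1],[[2.8,-0.2,0],[0,0,-0.8],1],[[4.1,-0.4,0],[0,0,-1.2],1],[[5.5,-0.6,0],[0,0,-1.6],1],[[6.9,-0.8,0],[0,0,-2.0],1],[[8.2,-0.9,0],[0,0,-2.4],1],[[9.5,-1.05,0],[0,0,-2.8],1],[[10.6,-1.15,0],[0,0,-3.1],1],[[11.4,-1.25,0],[0,0,-3.3],1],[[11.9,-1.31,0],[0,0,-3.45],1],[[12.08,-1.31,0],[0,0,-3.45],1]])

```text
time: 14.15
tcp_pos: [0.5326, 0.1934, 0.2152]
tool_rot: [3.141, -0.001, 1.76]
force: [0.0, -0.4, -2.8]
finger_gap: 0.0182
```

```bash
python3 - <<'E'
from h import *
s=bot.sense(); print(s['time'],s['tcp_pos'],np.degrees(s['tool_rot']),s['force'])
for n in ['wrist','top','side']: shot(n,n+'10.png')
st=lambda i,h:cv2.resize(cv2.convertScaleAbs(i,alpha=1.5),(int(i.shape[1]*h/i.shape[0]),h),interpolation=cv2.INTER_CUBIC)
cv2.imwrite('pics/t10c.png',st(cv2.imread('pics/top10.png')[160:280,120:270],600))
cv2.imwrite('pics/s10c.png',st(cv2.imread('pics/side10.png')[230:370,150:310],600))
E
```

```text
14.15 [0.53261398 0.19338554 0.21516777] [ 1.79975434e+02 -3.98673778e-02  1.00812124e+02] [ 0.02952057 -0.39510283 -2.75199607]
```

View pics/wrist10.png

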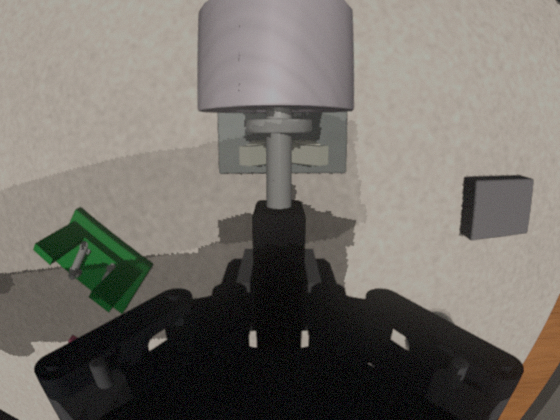

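View pics/t10c.png

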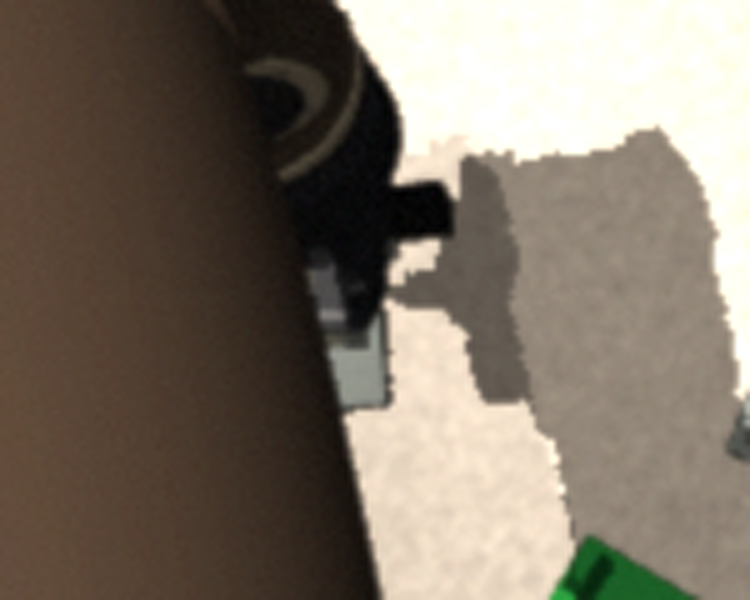

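View pics/s10c.png

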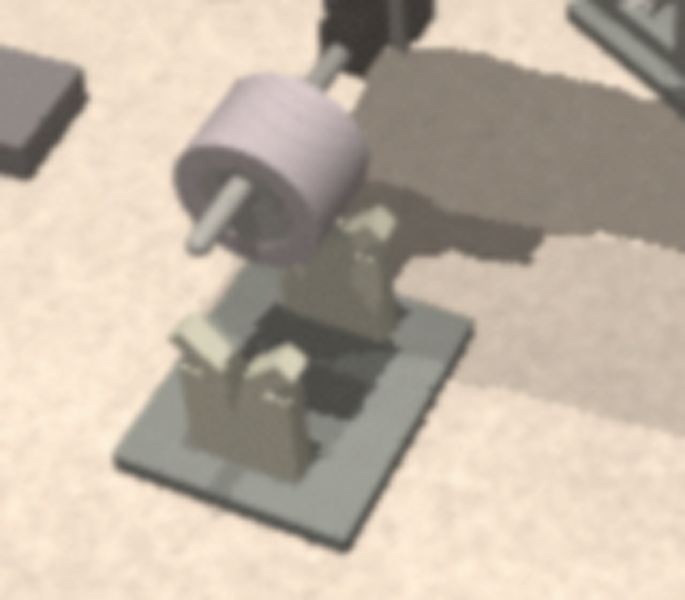

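```bash
python3 - <<'E'
from h import *
c=cv2.imread('pics/wrist10.png')[100:190,200:365]; cv2.imwrite('pics/w10c.png',cv2.resize(cv2.convertScaleAbs(c,alpha=1.8),None,fx=4.8,fy=4.8,interpolation=cv2.INTER_CUBIC))
E
```

```text
(no output)
```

View pics/w10c.png

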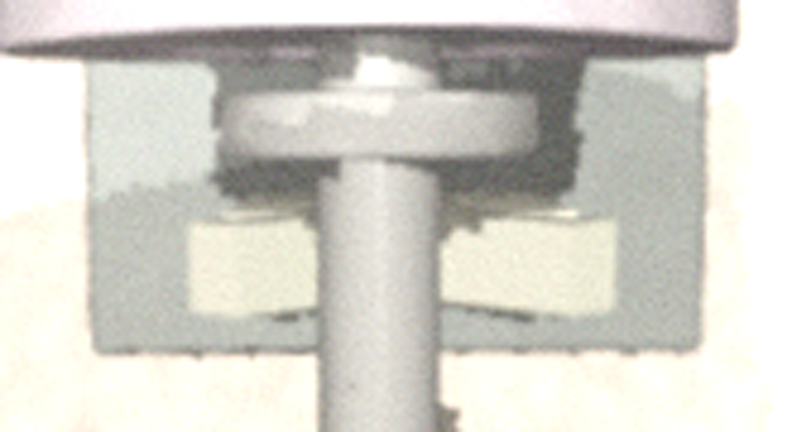

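```bash
python3 - <<'E'
from h import *
t=load('top0.png'); s=load('side0.png'); w=load('wrist10.png'); s1=load('side10.png')
TS=lambda l:[(135+x/3.714,185+y/3.714) for x,y in l]
SS=lambda l:[(170+(x-530)/2.6,260+(y-265)/2.6) for x,y in l]
ot=(t,0,[[27,55,12],[153,55,12],[27,-55,12],[153,-55,12]],TS([(763-530+0,208),(575-530,230),(750-530,48),(565-530,68)]))
os_=(s,0,[[153,55,12],[153,-55,12],[27,55,12]],SS([(685,520),(548,467),(765,382)]))
o1=(s1,0,[[153,-55,12],[153,55,12],[27,55,12]],[(178,337.3),(230.5,356.7),(260.1,305.1)])
ow=(w,1,[[27,55,12],[27,-55,12],[50,0,88]],[(219.8,173.1),(345.8,173.1),(283.5,155.6)])
w0=load('w1.png')
for n,o in [('t',[ot]),('s',[os_]),('s1',[o1]),('w',[ow]),('all',[ot,os_,o1,ow])]:
    p,e=fit(o,[.533,.192,1.757]); show(n,p,e)
    print('  near seat',P(p,np.array([.05,0,0]))[0,:2],'far',P(p,np.array([.13,0,0]))[0,:2])
q=bot.sense(); R=Rn.from_euler('xyz',q['tool_rot']).as_matrix(); print('rod org',R@OFF+q['tcp_pos'])
E
```

```text
t xy mm [533.5 189.7] yaw deg 100.87
[[0.4, -0.0], [-1.1, 0.3], [0.7, -0.5], [-0.2, 0.1]]
  near seat [0.52412065 0.2388171 ] far [0.50903548 0.31738196]
s xy mm [534.1 193.7] yaw deg 101.12
[[0.6, -0.1], [-2.0, -0.1], [0.4, 0.1]]
  near seat [0.52448496 0.24273187] far [0.50905493 0.32122974]
s1 xy mm [535.1 192.5] yaw deg 101.52
[[-2.6, -0.1], [0.4, 0.6], [0.8, -0.8]]
  near seat [0.52516392 0.24145355] far [0.5091881  0.31984215]
w xy mm [536.3 190.9] yaw deg 100.97
[[-1.8, 0.6], [0.5, 0.3], [0.3, -0.7]]
  near seat [0.52674176 0.24002787] far [0.51151279 0.31856499]
all xy mm [536.1 191.3] yaw deg 101.36
[[0.1, -1.0], [-1.4, -0.2], [0.1, -1.4], [-0.9, -0.4], [1.0, -1.6], [-1.6, -1.3], [0.4, -1.3], [-2.7, -1.0], [0.1, -0.2], [0.7, -1.4], [-2.1, 0.6], [0.1, -0.5], [-0.4, -1.2]]
  near seat [0.52621572 0.24027285] far [0.51046413 0.31870682]
rod org [0.53315658 0.19105833 0.16038884]
```

```bash
cat >> h.py <<'E'
ST=np.array([.5358,.1910,np.radians(101.1)])
def rodd():
    s=bot.sense(); R=Rn.from_euler('xyz',s['tool_rot']).as_matrix()
    for l in (0,.05,.13,.15):
        X=R@(OFF+[l,0,0])+s['tcp_pos']; c,sn=np.cos(ST[2]),np.sin(ST[2]); e=X[:2]-ST[:2]
        print(l,np.round([1e3*(c*e[0]+sn*e[1]),1e3*(-sn*e[0]+c*e[1]),1e3*X[2]],1))
    print(s['time'],'F',np.round(s['force'],2),'T',np.round(s['torque'],3),s['finger_gap'])
def rodcmd(z,lab='',x=0,y=0):
    R=toolR(ST[2]); o=P(ST,np.array([x,y,0.])/1e3)[0]+[0,0,z/1e3]; cmd(o-R@OFF,R,lab)
E
python3 - <<'E'
from h import *
rodd(); rodcmd(160,'al'); rodcmd(95,'low')
E
```

```text
0 [  0.6   2.6 160.4]
0.05 [ 50.6   2.2 160.4]
0.13 [130.6   1.7 160.4]
0.15 [150.6   1.5 160.4]
14.3 F [ 0.07  0.22 -3.02] T [-0.261 -0.037 -0.046] 0.018201603306856724
al shift [-0.021, 0.105, 0.016] turn [0.006, -0.002, -0.051]
low shift [-0.022, 0.103, 2.616] turn [0.006, -0.002, -0.051]
```

>>> arm_command(targets=[[[-0.02,0.1,0],[0,0,-0.05],1],[[-0.02,0.1,0.3],[0,0,-0.05],1],[[-0.02,0.1,0.8],[0,0,-0.05],1],[[-0.02,0.1,1.3],[0,0,-0.05],1],[[-0.02,0.1,1.8],[0,0,-0.05],1],[[-0.02,0.1,2.2],[0,0,-0.05],1],[[-0.02,0.1,2.5],[0,0,-0.05],1],[[-0.02,0.1,2.6],[0,0,-0.05],1],[[-0.02,0.1,2.6],[0,0,-0.05],1]])

```text
time: 15.2
tcp_pos: [0.5351, 0.192, 0.1502]
tool_rot: [3.141, -0.0, 1.764]
force: [-0.1, 0.7, -3.8]
finger_gap: 0.0183
```

```bash
python3 - <<'E'
from h import *
rodd()
for n in ['wrist','side']: shot(n,n+'11.png')
st=lambda i,h:cv2.resize(cv2.convertScaleAbs(i,alpha=1.5),(int(i.shape[1]*h/i.shape[0]),h),interpolation=cv2.INTER_CUBIC)
cv2.imwrite('pics/s11c.png',st(cv2.imread('pics/side11.png')[240:370,160:290],560))
cv2.imwrite('pics/w11c.png',st(cv2.imread('pics/wrist11.png')[60:260,180:380],560))
E
```

```text
0 [ 0.1  0.2 95. ]
0.05 [50.1  0.2 95. ]
0.13 [130.1   0.2  95.1]
0.15 [150.1   0.2  95.1]
15.2 F [-0.07  0.66 -3.75] T [-0.212 -0.019  0.017] 0.01827249130723
```

View pics/s11c.png

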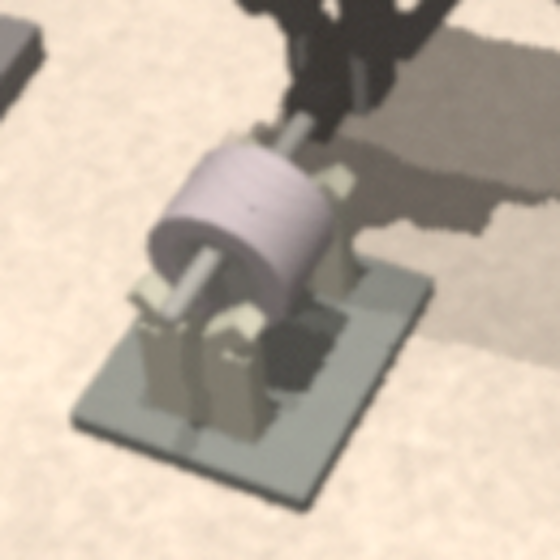

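View pics/w11c.png

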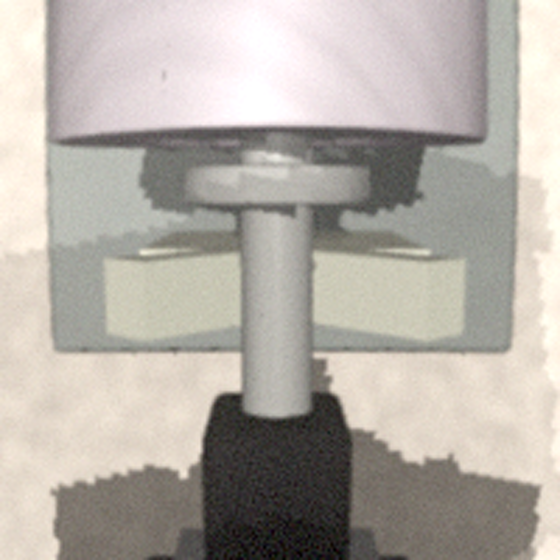

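>>> arm_command(targets=[[[0,0.04,0.15],[0,0,0],1],[[0,0.04,0.3],[0,0,0],1],[[0,0.04,0.45],[0,0,0],1],[[0,0.04,0.6],[0,0,0],1],[[0,0.04,0.7],[0,0,0],1],[[0,0.04,0.78],[0,0,0],1],[[0,0.04,0.78],[0,0,0],1]])

```text
time: 16.0
tcp_pos: [0.5363, 0.1923, 0.1311]
tool_rot: [3.141, -0.0, 1.765]
force: [-0.4, 0.7, -3.2]
finger_gap: 0.0182
```

```bash
python3 - <<'E'
from h import *
rodd()
for n in ['wrist','side']: shot(n,n+'12.png')
st=lambda i,h:cv2.resize(cv2.convertScaleAbs(i,alpha=1.5),(int(i.shape[1]*h/i.shape[0]),h),interpolation=cv2.INTER_CUBIC)
cv2.imwrite('pics/c12.png',np.hstack([st(cv2.imread('pics/side12.png')[240:370,160:290],390),st(cv2.imread('pics/wrist12.png')[60:260,180:380],390)]))
E
```

```text
0 [ 0.2 -1.1 75.9]
0.05 [50.2 -1.1 76. ]
0.13 [130.2  -1.1  76. ]
0.15 [150.2  -1.1  76. ]
16.0 F [-0.41  0.66 -3.23] T [-0.279 -0.042 -0.023] 0.01822918455217811
```

View pics/c12.png

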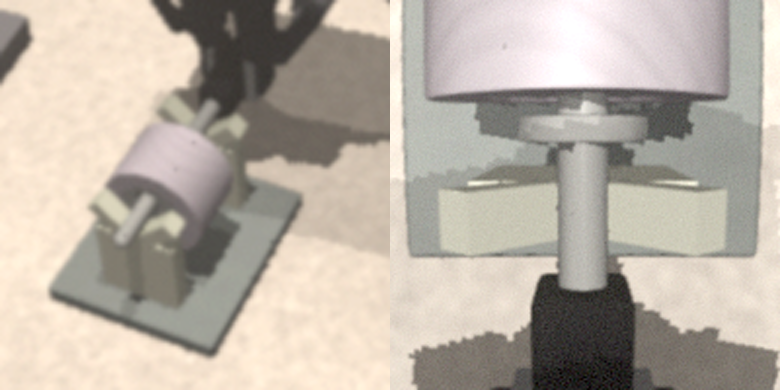

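>>> arm_command(targets=[[[0,0,0.04],[0,0,0],1],[[0,0,0.07],[0,0,0],1],[[0,0,0.1],[0,0,0],1],[[0,0,0.12],[0,0,0],1],[[0,0,0.12],[0,0,0],1]])

```text
time: 16.6
tcp_pos: [0.5365, 0.1923, 0.1285]
tool_rot: [3.14, -0.0, 1.764]
force: [0.1, -1.5, -3.4]
finger_gap: 0.0184
```

```bash
python3 - <<'E'
from h import *
rodd()
E
```

```text
0 [ 0.2 -1.3 73.3]
0.05 [50.2 -1.3 73.3]
0.13 [130.2  -1.3  73.3]
0.15 [150.2  -1.3  73.3]
16.6 F [ 0.14 -1.53 -3.42] T [-0.235  0.011  0.021] 0.018369526538522557
```

>>> arm_command(targets=[[[0,0,0.02],[0,0,0],1],[[0,0,0.04],[0,0,0],1],[[0,0,0.05],[0,0,0],1],[[0,0,0.05],[0,0,0],1]])

```text
time: 17.0
tcp_pos: [0.5365, 0.1924, 0.1275]
tool_rot: [3.14, -0.001, 1.765]
force: [-2.4, -1.2, -0.6]
finger_gap: 0.0185
```

```bash
python3 - <<'E'
from h import *
rodd()
E
```

```text
0 [ 0.3 -1.3 72.3]
0.05 [50.3 -1.3 72.3]
0.13 [130.3  -1.3  72.4]
0.15 [150.3  -1.3  72.4]
17.0 F [-2.38 -1.22 -0.57] T [-0.113  0.137  0.048] 0.01854467664278263
```

>>> arm_command(targets=[[[0,-0.02,0.01],[0,0,0],1],[[0,-0.03,0.02],[0,0,0],1],[[0,-0.03,0.03],[0,0,0],1]])

```text
time: 17.3
tcp_pos: [0.5362, 0.1923, 0.1272]
tool_rot: [3.139, -0.001, 1.764]
force: [-0.0, -0.9, 1.8]
finger_gap: 0.0184
```

```bash
python3 - <<'E'
from h import *
rodd()
E
```

```text
0 [ 0.2 -1.1 72. ]
0.05 [50.2 -1.1 72. ]
0.13 [130.2  -1.1  72.1]
0.15 [150.2  -1.1  72.1]
17.3 F [-0.05 -0.94  1.79] T [-0.041 -0.038 -0.012] 0.018440494771977293
```

>>> arm_command(targets=[[[0,0,0],[0,0,0],0.5],[[0,0,0],[0,0,0],0.4],[[0,0,0],[0,0,0],0.2],[[0,0,0],[0,0,0],0.0],[[0,0,0],[0,0,0],-0.2],[[0,0,0],[0,0,0],-0.2]], force=20)

```text
time: 17.9
tcp_pos: [0.5361, 0.1923, 0.1272]
tool_rot: [3.139, -0.001, 1.764]
force: [0.4, -0.8, -0.1]
finger_gap: 0.0514
```

```bash
python3 - <<'E'
from h import *
rodd()
for n in ['wrist','side']: shot(n,n+'13.png')
st=lambda i,h:cv2.resize(cv2.convertScaleAbs(i,alpha=1.5),(int(i.shape[1]*h/i.shape[0]),h),interpolation=cv2.INTER_CUBIC)
cv2.imwrite('pics/c13.png',np.hstack([st(cv2.imread('pics/side13.png')[240:370,160:290],390),st(cv2.imread('pics/wrist13.png')[60:420,100:460],390)]))
E
```

```text
0 [ 0.3 -1.  72. ]
0.05 [50.3 -1.  72. ]
0.13 [130.3  -1.   72.1]
0.15 [150.3  -1.   72.1]
17.9 F [ 0.36 -0.75 -0.14] T [ 0.028  0.005 -0.014] 0.05136069549465272
```

View pics/c13.png

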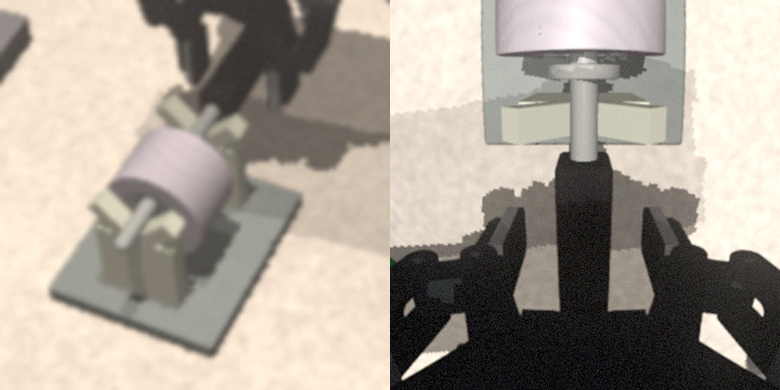

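Released and stable in both forks. Opening fully and backing straight up.

>>> arm_command(targets=[[[0,0,0],[0,0,0],-1],[[0,0,0],[0,0,0],-1],[[0,0,0],[0,0,0],-1],[[0,0,-0.4],[0,0,0],-1],[[0,0,-1],[0,0,0],-1],[[0,0,-2],[0,0,0],-1],[[0,0,-3],[0,0,0],-1],[[0,0,-4],[0,0,0],-1],[[0,0,-4.5],[0,0,0],-1],[[0,0,-4.5],[0,0,0],-1]])

```text
time: 19.0
tcp_pos: [0.5367, 0.1924, 0.242]
tool_rot: [3.135, -0.001, 1.764]
force: [0.5, 0.7, 0.0]
finger_gap: 0.0854
```

```bash
python3 - <<'E'
from h import *
rodd()
for n in ['wrist','side']: shot(n,n+'14.png')
w=load('wrist14.png'); im=cv2.imread('pics/wrist14.png'); 
# model overlay of the rod seated, using stand pose with last rod pose
L=np.array([[150,0,72],[35,10,84],[35,-10,84],[-35,10,84],[-35,-10,84],[69,0,85]])/1e3
p=ST.copy(); o=P(ST,np.array([.0003,-.001,0]))[0]; p[:2]=o[:2]
for q in proj(w,P(p,L),1): cv2.circle(im,tuple(np.round(q).astype(int)),2,(0,0,255),-1)
st=lambda i,h:cv2.resize(cv2.convertScaleAbs(i,alpha=1.5),(int(i.shape[1]*h/i.shape[0]),h),interpolation=cv2.INTER_CUBIC)
cv2.imwrite('pics/c14.png',np.hstack([st(cv2.imread('pics/side14.png')[240:370,160:290],390),st(im[0:360,100:460],390)]))
E
```

```text
0 [  0.3  -1.8 186.8]
0.05 [ 50.3  -1.8 186.9]
0.13 [130.3  -1.8 187. ]
0.15 [150.3  -1.8 187. ]
19.0 F [0.53 0.68 0.01] T [-0.008 -0.026 -0.046] 0.08541737176207598
```

View pics/c14.png

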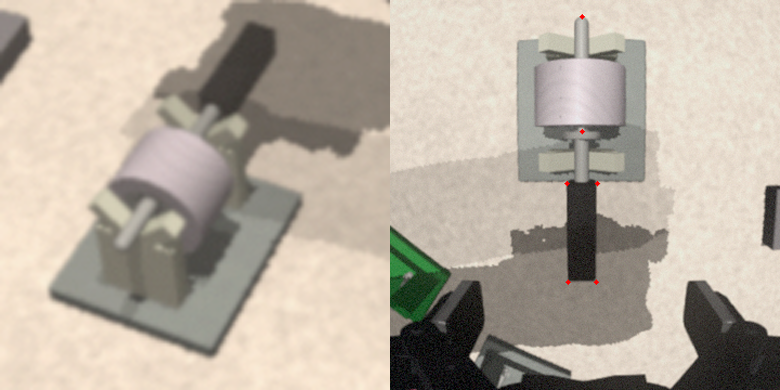

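```bash
python3 - <<'E'
from h import *
w=load('wrist14.png')
p,e=fit([(w,1,[[27,55,12],[27,-55,12],[153,55,12],[153,-55,12]],[(218.2,167.1),(335.5,167.1),(218.2,37.9),(335.5,37.9)])],ST); show('stand',p,e)
r=lambda x,y:(100+(x-390)/1.0833,y/1.0833)
p2,e=fit([(w,1,[[150,0,72],[35,10,84],[35,-10,84],[-35,10,84],[-35,-10,84]],[r(582,17),r(567.5,182),r(596.5,182),r(567.5,282),r(596.5,282)])],ST); show('rod',p2,e)
c,s=np.cos(p[2]),np.sin(p[2]); d=(p2-p)[:2]; print('rod in stand mm',1e3*(c*d[0]+s*d[1]),1e3*(-s*d[0]+c*d[1]))
print(bot.job_done(), bot.sense()['time'])
E
```

```text
stand xy mm [537. 190.] yaw deg 101.07
[[-0.0, 1.6], [0.0, 1.5], [-1.1, -2.1], [1.1, -2.0]]
rod xy mm [536.7 191.8] yaw deg 101.05
[[0.0, -1.1], [-0.8, 0.6], [0.8, 0.5], [0.3, -0.2], [-0.3, -0.2]]
rod in stand mm 1.8141416418974603 -0.050199136896940305
the job is handed in; nothing more can be done
the job is handed in; nothing more can be done
```

I picked up the rod by its handle and located the off-centre bore by eye: about 4.7 mm to the right and 5.8 mm up, seen from the open end. I then threaded it in slow steps; wrist force never read above about 2 N while the rod was going in. The drum was lifted out on the rod, carried over and lowered into both V-forks with readings of only 2–4 N. I let go, backed off and handed the job in at about 19 s.

**Last checks:**
- In the final wrist fit the rod sits about 1.8 mm lengthways and 0.05 mm sideways from its place in the stand, well inside the 9 and 8 mm limits. Its height was not re-measured after release; it read 72 mm at the moment I let go.
- The last pictures show the drum hanging between the forks, with the gripper clear.
- The other things on the bench were never approached. I did not re-measure them.

**Disagreements and doubts:**
- The cameras disagreed with each other by 1–3 mm on where the cradle and stand were. I used averages and corrected by feel and wrist view.
- The stand looks the same from both ends, so the pictures could not show which way the tip must point. I took it as pointing the same general way as the rod and cradle (away from the rod's rest).

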